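# Clear the jammed bottle dispenser on the repair bench

### The job

The dispenser rack has jammed: a low glass jar is wedged at the mouth of the narrow lane and holds back the taller flux bottle, which the spring follower pushes from behind. Without lifting either, gently nudge the jar back up along the slanted wall into the hopper until the spring can send the bottle past it into the lane, then slide the bottle along the lane fully home, press it against the end stop with about 10 N for a moment, and let go. Leave the jar standing in the hopper and everything else on the bench as it is.

Things in the scene. Friction and masses are not known exactly. Their poses are not given: they have to be found in the camera images.
- rack: Fixed flat dispenser rack, grey plastic floor with aluminium walls. Origin: on the table under the lane's middle line, beside the bottle's start. x along the lane towards the end stop, y to the hopper side, z up. Floor 6 mm above the table; walls 6 mm thick, tops 28 mm above the table. Lane 54 mm wide: inner faces y = -27 (x -62 to 185) and y = +27 (x 74.5 to 185). Rack coordinates in mm.
- mouth (a point): Middle of the lane's mouth at floor height, rack (74.5, 0) mm; axes as the rack's. Here begins the slanted funnel wall: its inner face runs from rack (74.5, 27) back to (30, 71.5), at 45 degrees.
- hopper (a point): Point on the hopper's floor, rack (0, 49) mm; axes as the rack's. Inner faces: side wall y = 71.5 (x -62 to 30), back wall x = -62. The bottle, against the y = -27 wall, passes the jar only when the jar's centre is beyond rack y = 45; the side wall stops the jar's centre at y = 47.5.
- jar: Blocking jar: amber glass, flat black lid, 48 mm diameter, 36 mm high, 0.12 kg; origin: centre of underside. Starts near rack (41, 26) mm, pinched between bottle and slanted wall; goes back along that wall, rack direction (-1, +1). The pinch resists with 3 to 8 N, easing on the way; steep rise at the side wall. It cracks if pushed by the fingers with over 16 N or squeezed on the rack with over 30 N.
- bottle: Flux bottle: white plastic, body 48 mm diameter, 34 mm high, with a narrower cap, 24 mm diameter, up to 56 mm height, about 0.11 kg. Origin: centre of its underside. Starts in line with the lane near rack (3, -3) mm, pushed along rack +x by the follower. The cap can be gripped from above. Once free it presses on whatever stands in its way: fingers drawn straight up there drag it up, fingers backing off along the lane let it follow.
- follower (a joint): Travel (m, along rack +x) of the black spring follower plate behind the bottle, its top 32 mm above the table: 0 at the start, 0.065 fully out (its face at rack x = 43 mm; the bottle is then left at about x = 67 to 75 mm, clear of the jar, not yet home). A damped spring pushes with 7 N at the start, 3.8 N fully out.
- stop: Dark steel end stop across the lane, 10 mm thick along the lane, 52 mm wide, 26 mm high, fixed on the rack's floor at a place along the lane that varies. Origin: centre of its underside; axes as the rack's. Home: bottle touching its face, bottle's centre 29 mm before the stop's origin. Rigid: press the bottle on it with about 10 N (over 5 N) for a fifth of a second; above 18 N the bottle bursts.
- spare: Bystander: second jar, the same as the blocking jar, standing farther back in the hopper near rack (-36, 47) mm; leave it there (it may be brushed by up to 15 mm). Origin at the centre of its underside.
- phone: Bystander: opened phone, 150 x 72 x 9 mm, lying beside the rack on the side away from the hopper. Origin at the centre of its underside, x along its length.
- driver: Bystander: small screwdriver 150 mm long lying beside the lane on the side away from the hopper. Origin at the middle of its underside, x along its length.
- spool: Bystander: solder spool, 56 mm diameter, 34 mm high, standing beyond the hopper's side wall. Origin at the centre of its underside.
- tape: Bystander: roll of tape, 80 mm diameter, 18 mm high, lying to the robot's right or left. Origin at the centre of its underside.
- brush: Bystander: brush 160 mm long, to the robot's right. Origin at the middle of its underside.
- partsbox: Bystander: clear parts box 110 x 170 x 30 mm, to the robot's left. Origin at the centre of its underside.
- fluxtin: Bystander: flat aluminium tin, 60 mm diameter, 22 mm high, lying to the robot's left or right. Origin at the centre of its underside.
There are look-alikes about, which are no part of the job. Leave any pink look-alike of the bottle alone.

How it is judged:
By the outcome, as a careful person would: the job done as asked, in the order asked, and still so for the second after the job is handed in, with the robot touching nothing.
It also fails if it takes over 64 s, if anything falls off the work surface, if the arm or the gripper's body presses on something with over 40 N, if the wrist force passes 120 N, or if a joint passes its speed limit or range.

### The arm

A 6-joint arm with a two-finger parallel gripper is mounted at the origin on the work surface. World frame = base frame: x ahead of the robot, y to its left, z up, the work surface at z = 0. Lengths are in m, angles in rad, forces in N, time in s.
With the tool pointing down it reaches from about 0.275 to 0.85 m from the base axis. Payload 19 kg.
Tool frame: the origin (TCP) lies midway between the tips of the shut fingers; the grasp point (between the pads) lies 19 mm behind it; z points along the fingers, y is the direction in which the jaws open and shut (so a half turn about z gives the same grasp; the last joint's range is limited). The gripper opens to 85 mm and grips with 20 to 120 N. Pads are 22 mm wide; open, the fingers measure 114 mm over their backs; the gripper's body (76 mm by 85 mm) begins 54 mm behind the grasp point. The pads swing forward as they close: fully open they stand 13 mm farther back than shut.
Start: joints at [1.03, 0.15, 1.437, -0, 1.554, -0.134], TCP at [0.228, 0.528, 0.231] pointing down, gripper open.
Joint ranges: [-2.8, 2.8], [-0.68, 2.1], [0.12, 2.68], [-1.39, 4.53], [0.16, 2.79], [-2.81, 2.81]. Speed limits (rad/s): [1.89, 1.89, 2.22, 3.01, 3.01, 3.01].

### API

Orientations are given as a unit quaternion [w, x, y, z].
In Python, from workcell import * gives the robot as it stands. The module is installed in compiled form; this text tells all that it offers.
- The arm moves only by the shell command python3 -m handwheel 'ROWS' [FORCE]. ROWS is JSON, a list of rows, each an object of numbers: "wx", "wy", "wz": the turn, a rotation vector about the tool's x, y, z in degrees; "dx", "dy", "dz": the shift along the tool's x, y, z in cm; "hand": the closure in counts, from 0 (fully open) to 255 (shut). In form: [{"wx": .., "wy": .., "wz": .., "dx": .., "dy": .., "dz": .., "hand": ..}, ...]. A call has 1 to 12 rows; each row shifts and turns the commanded pose from where the row before left it, along the tool's axes as they then stand; what a row does not reach is not made up. A row lasts 1/8 s, in which the tool goes at most 62.5 mm and 10.7 degrees, less where a joint would pass 70% of its speed; a pose out of reach is approached as far as the arm can. A call with a gripper value outside its range is refused whole. The fingers move at their own pace and stop on an object; FORCE is the grip in N (left out, the last holds). Time passes only in rows, so rows that do not move let the fingers close. It gives the time, the measured TCP pose, the force and the opening at its end, in the units of the state.
- sense(): the state, without advancing time (a new reading comes with each control period).
- read_camera(name): name is "scene" or "top" or "wrist"; returns a dict with "frame" (400x640x3 uint8, red, green, blue), "camera_matrix" (3x3 intrinsics, pixels), "dist_coeffs" ([k1, k2, p1, p2, k3] as OpenCV has them; the pictures are not rectified), "rvec" (rotation vector, rad) and "tvec" (3), from world to camera coordinates, as OpenCV has them. Camera axes: x right, y down, z forward; pixel columns grow to the right and rows downward; lengths in m; the calibration is good to about 2 mm. A picture is of the moment at which its call begins. There is no depth.
- close_job(): hands the job in, once; it reports no verdict.
The state is a dict: "time_s": time; "joint_positions": joint angles; "qvel": joint speeds; "tau": joint torques, N m; "eef_pos": TCP position; "eef_rot": TCP orientation; "wrist_force": force on the tool from outside, world axes, zero at the start; "wrist_torque": the same for the moment, N m; "opening": finger opening in m.
Only numpy, scipy, OpenCV 4.12 (cv2) and the standard library are available. Lean on these libraries where they do the work, as an engineer would, in place of code of your own. Each camera call takes 0.05 s, during which the arm holds its last target. There are 200 camera calls.

## Working session

There is one attempt and no reset: what is moved stays moved. The work goes in short steps, Python scripts to look and compute and a shell command to move; the robot and the scene stay as the last step left them, time stands still between calls to the robot, and variables do not carry over. Pictures are saved under pics/ and viewed, about 8 in all and at most 12, crops included, and the job is handed in when it is done.

```bash
mkdir -p pics; cat > h.py <<'E'
from workcell import *
import numpy as np, cv2, pickle
def grab(n,fn):
    r=read_camera(n); pickle.dump(r,open(f'{n}.pkl','wb'))
    cv2.imwrite(f'pics/{fn}.png',cv2.cvtColor(r['frame'],cv2.COLOR_RGB2BGR)); return r
def crop(n,u0,v0,u1,v1,s,fn):
    f=pickle.load(open(f'{n}.pkl','rb'))['frame'][v0:v1,u0:u1]
    cv2.imwrite(f'pics/{fn}.png',cv2.resize(cv2.cvtColor(f,cv2.COLOR_RGB2BGR),None,fx=s,fy=s,interpolation=cv2.INTER_CUBIC))
def pt(n,u,v,z):
    r=pickle.load(open(f'{n}.pkl','rb')); K=np.array(r['camera_matrix']);R=cv2.Rodrigues(np.array(r['rvec'],float))[0];t=np.array(r['tvec'],float).ravel()
    p=cv2.undistortPoints(np.array([[[u,v]]],float),K,np.array(r['dist_coeffs'],float)).ravel()
    d=R.T@np.array([p[0],p[1],1]);c=-R.T@t; return c+d*(z-c[2])/d[2]
def proj(n,P):
    r=pickle.load(open(f'{n}.pkl','rb'))
    return cv2.projectPoints(np.array(P,float).reshape(-1,1,3),np.array(r['rvec'],float),np.array(r['tvec'],float),np.array(r['camera_matrix'],float),np.array(r['dist_coeffs'],float))[0].reshape(-1,2)
E
python3 -c "
from h import *
grab('top','top0');grab('scene','scene0')
for k,v in sense().items(): print(k,v)
for n in('top','scene'):
  r=pickle.load(open(n+'.pkl','rb'));R=cv2.Rodrigues(np.array(r['rvec']))[0];print(n,-R.T@np.array(r['tvec']))
"
```

```text
time_s 0.1
joint_positions [ 1.03003371e+00  1.50932865e-01  1.43795484e+00 -3.76889230e-05
  1.55379210e+00 -1.33960712e-01]
qvel [-0.00064457 -0.00090512  0.00048202  0.00019952 -0.001381   -0.00062761]
tau [ 4.35426948e-03 -7.14383626e+01 -5.71794462e+01 -2.80519489e-04
  6.87822510e-03 -3.69024679e-05]
eef_pos [0.22740692 0.52788038 0.23074365]
eef_rot [-1.62142427e-04  2.02000980e-01  9.79385168e-01 -5.19168973e-04]
wrist_force [0.34800184 0.45214317 0.30900924]
wrist_torque [ 0.02886954 -0.01405438 -0.04385713]
opening 0.08546580309162276
top [ 0.3244281  -0.00233751  1.22130524]
scene [1.17811988 0.10989742 0.77345634]
```

View pics/top0.png

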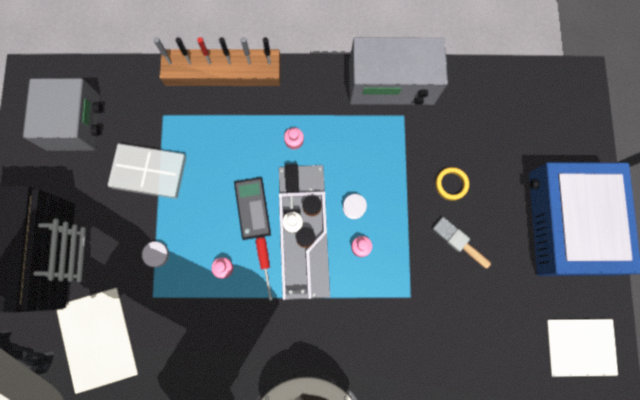

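View pics/scene0.png

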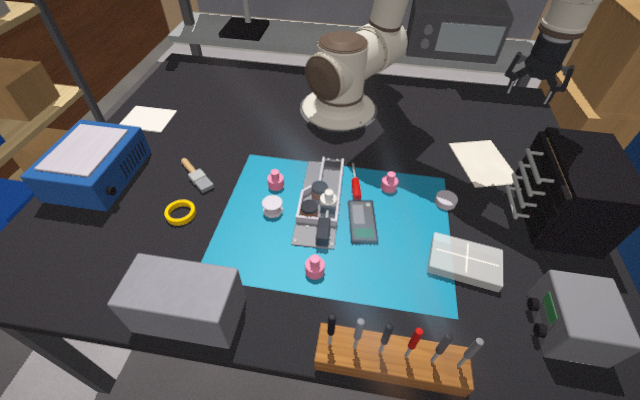

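The top view shows the white bottle at (292,222), two black-lidded jars at (305,238) (blocking, at the slanted wall) and (312,204) (spare), and the stop at (297,290). The pink bottle look-alikes are at (293,137), (361,245) and (221,266). The driver and phone are on the left side of the rack, and the spool is at (354,206). I'll check this in a close crop.

```bash
python3 -c "
from h import *
crop('top',230,155,380,305,4,'c0')
"
```

```text
(no output)
```

View pics/c0.png

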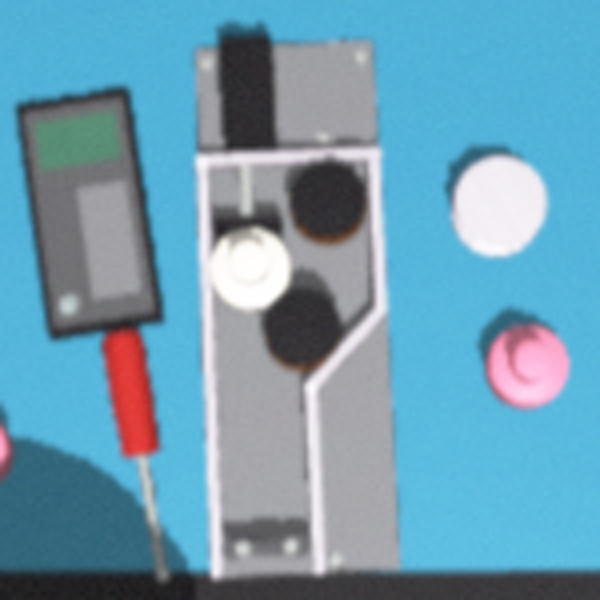

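```bash
cat >> h.py <<'E'
def cp(x,y,z,n='top',u0=230,v0=155,s=4): return pt(n,u0+(x+.5)/s-.5,v0+(y+.5)/s-.5,z)
E
cat > fit.py <<'E'
from h import *
rk=np.array([[-65,-30],[-65,74.5],[185,-30],[185,30],[75.7,30],[31.2,74.5]])/1e3
px=[(203,155),(380,153),(216,577),(320,574),(312,384),(380,307)]
w=np.array([cp(*p,.028)[:2] for p in px])
a=rk-rk.mean(0);b=w-w.mean(0)
th=np.arctan2((a[:,0]*b[:,1]-a[:,1]*b[:,0]).sum(),(a*b).sum())
R=np.array([[np.cos(th),-np.sin(th)],[np.sin(th),np.cos(th)]]);o=w.mean(0)-R@rk.mean(0)
print('th',np.degrees(th),'o',o);print(1e3*(w-(rk@R.T+o))@R)
np.savez('rack.npz',R=R,o=o,th=th)
rr=lambda p:1e3*R.T@(p[:2]-o)
print('bottle cap',rr(cp(246,264,.056)),'shoulder',rr(cp(250,269,.040)))
print('jar',rr(cp(300,327,.042)),'spare',rr(cp(328,202,.042)))
print('stop top edges y back/front',rr(cp(265,530,.032)),rr(cp(265,558,.032)), rr(cp(222,540,.032)),rr(cp(308,540,.032)))
print('screws',rr(cp(242,548,.032)))
print('foll',rr(cp(247,205,.038)))
E
python3 fit.py
```

```text
th -177.85094973264023 o [0.50098204 0.03027275]
[[-1.77880785 -1.19954951]
 [ 0.78822569  2.12200835]
 [ 1.12259745 -0.17929153]
 [ 1.65126675  0.89347535]
 [-0.76489428  0.18043782]
 [-1.01838775 -1.81708048]]
bottle cap [ 5.33016297 -6.24736841] shoulder [ 6.06265681 -4.39425083]
jar [42.12099334 24.22581836] spare [-32.51783401  43.60426467]
stop top edges y back/front [159.98810465  -0.48475899] [176.19508555  -0.99948629] [164.85689564 -25.88251005] [166.71891923  24.55206033]
screws [169.91811909 -14.29401872]
foll [-33.13086911  -5.07981394]
```

```bash
cat >> h.py <<'E'
from scipy.spatial.transform import Rotation as Ro
def rack():
    d=np.load('rack.npz'); return d['R'],d['o'],float(d['th'])
def goal(x,y,z,push=None):
    """rack mm target (z m world); print shift in tool axes (cm) and where we are"""
    R,o,th=rack();s=sense();q=s['eef_rot'];T=Ro.from_quat([q[1],q[2],q[3],q[0]]).as_matrix()
    w=np.r_[o+R@np.array([x,y])/1e3,z]
    print('t',s['time_s'],'rack now',1e3*R.T@(s['eef_pos'][:2]-o),'z',s['eef_pos'][2],'open',s['opening'])
    print('tool-x yaw in rack deg',np.degrees(np.arctan2(T[1,0],T[0,0])-th)%360,'tilt',T[:,2])
    print('F rack',R.T@s['wrist_force'][:2],s['wrist_force'][2]);print('shift cm',100*T.T@(w-s['eef_pos']))
E
python3 -c "
from h import *
goal(72,-6,.15)"
```

```text
t 0.1 rack now [ 254.72281149 -507.51649506] z 0.2307436525286198 open 0.08546580309162276
tool-x yaw in rack deg 334.54295218658126 tilt [-5.27345060e-04 -9.51426926e-04 -9.99999408e-01]
F rack [-0.36471208 -0.43877537] 0.3090092381629909
shift cm [-38.05595668 -37.41950232   8.11076986]
```

```bash
python3 -m handwheel '[{"dx":-3.8,"dy":-3.74,"dz":0.4,"hand":255},{"dx":-3.8,"dy":-3.74,"dz":0.4,"hand":255},{"dx":-3.8,"dy":-3.74,"dz":0.4,"hand":255},{"dx":-3.8,"dy":-3.74,"dz":0.4,"hand":255},{"dx":-3.8,"dy":-3.74,"dz":0.5,"hand":255},{"dx":-3.8,"dy":-3.74,"dz":1,"hand":255},{"dx":-3.8,"dy":-3.74,"dz":1,"hand":255},{"dx":-3.8,"dy":-3.74,"dz":1,"hand":255},{"dx":-3.8,"dy":-3.74,"dz":1,"hand":255},{"dx":-3.8,"dy":-3.74,"dz":1,"hand":255},{"wz":9.75,"hand":255},{"wz":9.75,"hand":255}]'; python3 -c "
from h import *
goal(72,-6,.12)
grab('wrist','w0');goal(72,-6,.12)"
```

```text
t 0.1 rack now [ 254.72281149 -507.51649506] z 0.2307436525286198 open 0.08546580309162276
tool-x yaw in rack deg 334.54295218658126 tilt [-5.27345060e-04 -9.51426926e-04 -9.99999408e-01]
F rack [-0.36471208 -0.43877537] 0.3090092381629909
shift cm [-38.05628025 -37.41625501  11.11076809]
t 0.15 rack now [ 254.71260209 -507.53500759] z 0.2308529357262671 open 0.08538178560880215
tool-x yaw in rack deg 334.54166230788337 tilt [-4.92210673e-04 -7.89059385e-04 -9.99999568e-01]
F rack [0.77278047 0.26028454] -0.6714707787923778
shift cm [-38.05735209 -37.41931043  11.11438171]invalid input at $[0]: expected keys wx, wy, wz, dx, dy, dz, hand
```

View pics/w0.png

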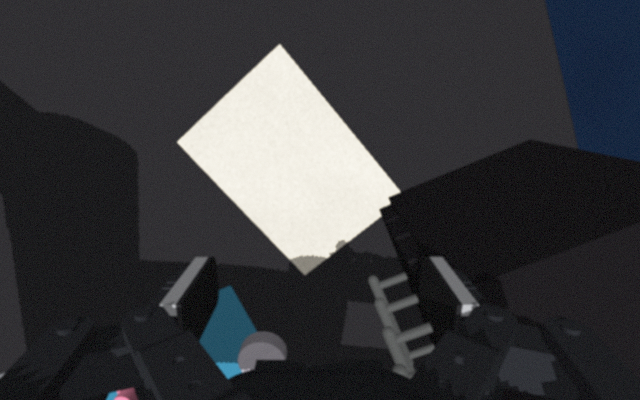

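All seven keys are required, so nothing moved. The picture shows the view from the start pose: paper at (290,160), tin at (262,350). I'll resend the full rows.

```bash
python3 -m handwheel '[{"wx":0,"wy":0,"wz":0,"dx":-3.8,"dy":-3.74,"dz":0.4,"hand":255},{"wx":0,"wy":0,"wz":0,"dx":-3.8,"dy":-3.74,"dz":0.4,"hand":255},{"wx":0,"wy":0,"wz":0,"dx":-3.8,"dy":-3.74,"dz":0.4,"hand":255},{"wx":0,"wy":0,"wz":0,"dx":-3.8,"dy":-3.74,"dz":0.4,"hand":255},{"wx":0,"wy":0,"wz":0,"dx":-3.8,"dy":-3.74,"dz":0.5,"hand":255},{"wx":0,"wy":0,"wz":0,"dx":-3.8,"dy":-3.74,"dz":1,"hand":255},{"wx":0,"wy":0,"wz":0,"dx":-3.8,"dy":-3.74,"dz":1,"hand":255},{"wx":0,"wy":0,"wz":0,"dx":-3.8,"dy":-3.74,"dz":1,"hand":255},{"wx":0,"wy":0,"wz":0,"dx":-3.8,"dy":-3.74,"dz":1,"hand":255},{"wx":0,"wy":0,"wz":0,"dx":-3.8,"dy":-3.74,"dz":1,"hand":255},{"wx":0,"wy":0,"wz":9.75,"dx":0,"dy":0,"dz":0,"hand":255},{"wx":0,"wy":0,"wz":9.75,"dx":0,"dy":0,"dz":0,"hand":255}]'; python3 -c "
from h import *
grab('wrist','w1');goal(72,-6,.12)"
```

```text
time_s: 1.65
eef_pos: [0.4285, 0.0334, 0.1599]
eef_rot: [-0.0, 0.368, 0.93, -0.0]
wrist_force: [-1.1, -0.8, 0.3]
opening: 0.0002
t 1.7 rack now [72.35075359 -6.19082053] z 0.1600510764269858 open 0.0004674061019265915
tool-x yaw in rack deg 314.1333558225924 tilt [-6.13100941e-04 -3.67164591e-05 -9.99999811e-01]
F rack [ 0.75413802 -0.36274062] -0.4111015915832856
shift cm [-0.03979276  0.01369021  4.00508561]
```

View pics/w1.png

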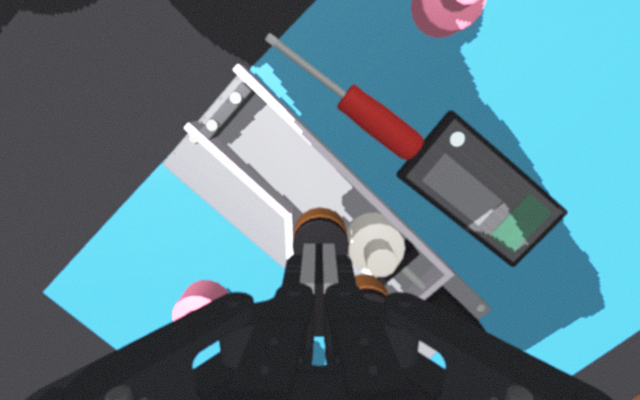

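The wrist view shows the lane walls ending at (237,68) and (188,127), stop screws at (235,97) and (211,125), the bottle cap at (381,248), the jar rim front at (320,210), and the fingertips at about (320,245). I'll use this to check the rack fit.

```bash
python3 -c "
from h import *
R,o,th=rack()
rr=lambda u,v,z:np.round(1e3*R.T@(pt('wrist',u,v,z)[:2]-o),1)
print('wall ends',rr(238,68,.028),'exp 185,-30',rr(187,127,.028),'exp 185,30')
print('kink',rr(291,215,.028),'exp 75.7,30','back',rr(450,273,.028),'-65,-30')
print('wall mid',rr(344,173,.028))
print('screws',rr(235,97,.032),rr(211,125,.032),'stop front edge floor',rr(216,142,.032),rr(244,112,.032))
print('cap',rr(381,248,.062)); print('jar front rim top',rr(320,212,.042),'lid sides',rr(295,228,.042),rr(345,228,.042))
P=np.r_[o+R@np.array([.072,-.006]),.16];print('tcp px',proj('wrist',sense()['eef_pos']))
crop('wrist',170,50,420,300,3,'w1c')"
```

```text
wall ends [181.5 -31.4] exp 185,-30 [181.5  29.6] exp 185,30
kink [73.3 25.2] exp 75.7,30 back [-64.8 -34.4] -65,-30
wall mid [ 67.4 -31.2]
screws [168.6 -14.6] [168.3  14.1] stop front edge floor [157.1  21.4] [156.5 -11.1]
cap [ 12.7 -13.8]
jar front rim top [61.1  2.9] lid sides [65.9 26.7] [37.2 -1.6]
tcp px [[317.75908087 264.27218183]]
```

View pics/w1c.png

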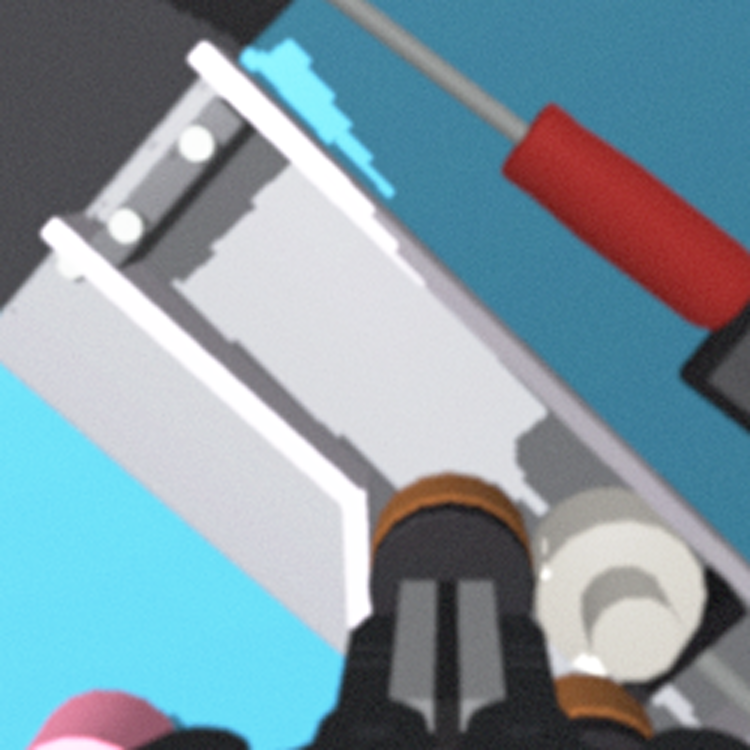

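```bash
python3 -c "
from h import *
R,o,th=rack()
rr=lambda x,y,z:np.round(1e3*R.T@(cp(x,y,z,'wrist',170,50,3)[:2]-o),1)
print('jar lid front',rr(450,507,.042),'bottom front',rr(450,474,.006),'L/R',rr(373,560,.042),rr(531,560,.042))
print('cap',rr(638,640,.062),'shoulder L/R',rr(537,590,.040),rr(706,590,.040),'bot',rr(625,683,.04))
print('lane wall right inner top',rr(205,50,.028),rr(425,282,.028),rr(750,590,.028),'left wall',rr(55,230,.028),rr(357,500,.028),rr(200,355,.028))
print('stop top edges',rr(160,185,.032),rr(120,262,.032),rr(237,118,.032))
"
```

```text
jar lid front [57.4  7.1] bottom front [55.7  8.6] L/R [61.5 32.6] [31.1  2.5]
cap [ 2.7 -6.1] shoulder L/R [22.8  8. ] [-10.5 -24.7] bot [-15.7  10.4]
lane wall right inner top [182.3 -32.3] [102.8 -29.5] [-25.7 -32.2] left wall [181.2  28.7] [73.9 27.4] [132.3  27.1]
stop top edges [168.3  -0.2] [163.1  21.9] [165.1 -26.2]
```

```bash
python3 -m handwheel '[{"wx":0,"wy":0,"wz":0,"dx":0,"dy":0,"dz":3.5,"hand":255},{"wx":0,"wy":0,"wz":0,"dx":0,"dy":0,"dz":3.5,"hand":255},{"wx":0,"wy":0,"wz":0,"dx":0,"dy":0,"dz":3,"hand":255},{"wx":0,"wy":0,"wz":0,"dx":0,"dy":0,"dz":1.5,"hand":255},{"wx":0,"wy":0,"wz":0,"dx":0,"dy":0,"dz":1.5,"hand":255},{"wx":0,"wy":0,"wz":0,"dx":0,"dy":0,"dz":1.2,"hand":255},{"wx":0,"wy":0,"wz":0,"dx":0,"dy":0,"dz":0.4,"hand":255},{"wx":0,"wy":0,"wz":0,"dx":0,"dy":0,"dz":0,"hand":255}]'; python3 -c "
from h import *
grab('wrist','w2');goal(72,-6,.014)"
```

```text
time_s: 2.7
eef_pos: [0.4286, 0.0342, 0.0144]
eef_rot: [0.0, 0.365, 0.931, -0.0]
wrist_force: [-0.1, -0.5, 0.1]
opening: 0.0001
t 2.75 rack now [72.01453072 -6.59517019] z 0.014645712037278769 open -0.00010615571947856805
tool-x yaw in rack deg 315.05255150730204 tilt [ 4.12004224e-04 -1.67409266e-04 -9.99999901e-01]
F rack [0.77713619 0.34508362] 0.08648601193401367
shift cm [-0.04304782 -0.04110708  0.06458266]
```

View pics/w2.png

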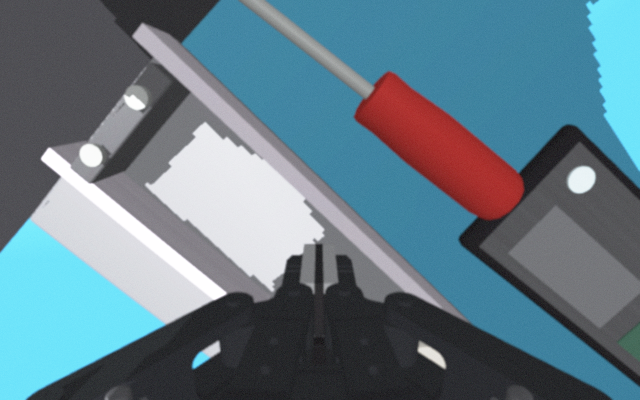

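The fingers stand free in the lane, with the tips at (319,245) and no force. Now I'll push slowly along tool -x.

```bash
Z='"wx":0,"wy":0,"wz":0,"dy":0,"dz":0,"hand":255'; python3 -m handwheel '[{"wx":0,"wy":0,"wz":0,"dx":-0.2,"dy":0,"dz":0,"hand":255},{"wx":0,"wy":0,"wz":0,"dx":-0.2,"dy":0,"dz":0,"hand":255},{"wx":0,"wy":0,"wz":0,"dx":-0.2,"dy":0,"dz":0,"hand":255},{"wx":0,"wy":0,"wz":0,"dx":-0.1,"dy":0,"dz":0,"hand":255},{"wx":0,"wy":0,"wz":0,"dx":-0.1,"dy":0,"dz":0,"hand":255},{"wx":0,"wy":0,"wz":0,"dx":0,"dy":0,"dz":0,"hand":255}]'; python3 -m handwheel '[{"wx":0,"wy":0,"wz":0,"dx":-0.1,"dy":0,"dz":0,"hand":255},{"wx":0,"wy":0,"wz":0,"dx":-0.1,"dy":0,"dz":0,"hand":255},{"wx":0,"wy":0,"wz":0,"dx":-0.1,"dy":0,"dz":0,"hand":255}]';python3 -m handwheel '[{"wx":0,"wy":0,"wz":0,"dx":-0.1,"dy":0,"dz":0,"hand":255},{"wx":0,"wy":0,"wz":0,"dx":-0.1,"dy":0,"dz":0,"hand":255}]'
```

```text
time_s: 3.5
eef_pos: [0.4344, 0.0287, 0.0143]
eef_rot: [-0.0, 0.365, 0.931, -0.0]
wrist_force: [0.6, -0.4, 0.2]
opening: -0.0001
time_s: 3.88
eef_pos: [0.4366, 0.0267, 0.0143]
eef_rot: [0.0, 0.365, 0.931, -0.0]
wrist_force: [-0.3, -0.7, -1.1]
opening: 0.0001
time_s: 4.12
eef_pos: [0.4376, 0.0256, 0.0142]
eef_rot: [-0.001, 0.365, 0.931, 0.0]
wrist_force: [-4.0, 4.1, 2.0]
opening: 0.0001
```

```bash
python3 -m handwheel '[{"wx":0,"wy":0,"wz":0,"dx":-0.1,"dy":0,"dz":0,"hand":255},{"wx":0,"wy":0,"wz":0,"dx":-0.1,"dy":0,"dz":0,"hand":255}]';python3 -m handwheel '[{"wx":0,"wy":0,"wz":0,"dx":-0.1,"dy":0,"dz":0,"hand":255},{"wx":0,"wy":0,"wz":0,"dx":-0.1,"dy":0,"dz":0,"hand":255}]'
```

```text
time_s: 4.38
eef_pos: [0.4391, 0.0243, 0.0142]
eef_rot: [-0.001, 0.365, 0.931, 0.0]
wrist_force: [-4.3, 3.1, 1.9]
opening: 0.0003
time_s: 4.62
eef_pos: [0.4405, 0.0229, 0.0142]
eef_rot: [-0.001, 0.365, 0.931, 0.0]
wrist_force: [-3.9, 3.9, 3.4]
opening: 0.0002
```

Moving at a steady 5.5 N or so. I'll continue.

```bash
python3 -m handwheel '[{"wx":0,"wy":0,"wz":0,"dx":-0.1,"dy":0,"dz":0,"hand":255},{"wx":0,"wy":0,"wz":0,"dx":-0.1,"dy":0,"dz":0,"hand":255},{"wx":0,"wy":0,"wz":0,"dx":-0.1,"dy":0,"dz":0,"hand":255},{"wx":0,"wy":0,"wz":0,"dx":-0.1,"dy":0,"dz":0,"hand":255}]';python3 -m handwheel '[{"wx":0,"wy":0,"wz":0,"dx":-0.1,"dy":0,"dz":0,"hand":255},{"wx":0,"wy":0,"wz":0,"dx":-0.1,"dy":0,"dz":0,"hand":255},{"wx":0,"wy":0,"wz":0,"dx":-0.1,"dy":0,"dz":0,"hand":255},{"wx":0,"wy":0,"wz":0,"dx":-0.1,"dy":0,"dz":0,"hand":255}]';python3 -m handwheel '[{"wx":0,"wy":0,"wz":0,"dx":-0.1,"dy":0,"dz":0,"hand":255},{"wx":0,"wy":0,"wz":0,"dx":-0.1,"dy":0,"dz":0,"hand":255},{"wx":0,"wy":0,"wz":0,"dx":-0.1,"dy":0,"dz":0,"hand":255},{"wx":0,"wy":0,"wz":0,"dx":-0.1,"dy":0,"dz":0,"hand":255}]'; python3 -c "
from h import *
goal(72,-6,.014)"
```

```text
time_s: 5.12
eef_pos: [0.4439, 0.0199, 0.0142]
eef_rot: [-0.0, 0.365, 0.931, -0.0]
wrist_force: [-2.5, 2.5, -0.4]
opening: -0.0002
time_s: 5.62
eef_pos: [0.4469, 0.0171, 0.0143]
eef_rot: [0.0, 0.365, 0.931, -0.0]
wrist_force: [-2.5, 2.0, -0.1]
opening: 0.0
time_s: 6.12
eef_pos: [0.4499, 0.0144, 0.0143]
eef_rot: [0.0, 0.365, 0.931, -0.0]
wrist_force: [-1.3, 1.7, -0.3]
opening: 0.0003
t 6.125 rack now [51.62912438 13.92880602] z 0.014346937883689358 open 0.00034531662109162407
tool-x yaw in rack deg 315.04433660634356 tilt [ 1.31531261e-04 -1.50309495e-04 -9.99999980e-01]
F rack [ 1.23265117 -1.70668201] -0.3098560270729367
shift cm [ 2.84964799 -0.02905323  0.03412835]
```

```bash
python3 -m handwheel '[{"wx":0,"wy":0,"wz":0,"dx":-0.1,"dy":0,"dz":0,"hand":255},{"wx":0,"wy":0,"wz":0,"dx":-0.1,"dy":0,"dz":0,"hand":255},{"wx":0,"wy":0,"wz":0,"dx":-0.1,"dy":0,"dz":0,"hand":255},{"wx":0,"wy":0,"wz":0,"dx":-0.1,"dy":0,"dz":0,"hand":255}]';python3 -m handwheel '[{"wx":0,"wy":0,"wz":0,"dx":-0.1,"dy":0,"dz":0,"hand":255},{"wx":0,"wy":0,"wz":0,"dx":-0.1,"dy":0,"dz":0,"hand":255},{"wx":0,"wy":0,"wz":0,"dx":-0.1,"dy":0,"dz":0,"hand":255}]';python3 -m handwheel '[{"wx":0,"wy":0,"wz":0,"dx":-0.1,"dy":0,"dz":0,"hand":255},{"wx":0,"wy":0,"wz":0,"dx":-0.05,"dy":0,"dz":0,"hand":255}]'; python3 -c "
from h import *
goal(72,-6,.014)"
```

```text
time_s: 6.62
eef_pos: [0.4528, 0.0116, 0.0143]
eef_rot: [0.0, 0.365, 0.931, -0.0]
wrist_force: [-0.9, 0.2, 0.4]
opening: 0.0002
time_s: 7.0
eef_pos: [0.4548, 0.0095, 0.0144]
eef_rot: [-0.0, 0.365, 0.931, -0.0]
wrist_force: [-5.3, -2.4, 3.8]
opening: 0.0003
time_s: 7.25
eef_pos: [0.456, 0.0084, 0.0144]
eef_rot: [-0.0, 0.365, 0.931, -0.0]
wrist_force: [-4.8, -3.2, 4.5]
opening: -0.0001
t 7.25 rack now [45.80725972 20.17463014] z 0.014404153922787495 open -6.389804930560692e-05
tool-x yaw in rack deg 315.04143665828167 tilt [-2.55982163e-04 -5.40605162e-04 -9.99999821e-01]
F rack [4.95361697 2.98120493] 4.499541680105824
shift cm [3.70293943e+00 1.42008225e-03 3.97496061e-02]
```

```bash
python3 -c "
from h import *
grab('scene','s1');crop('scene',260,130,400,260,5,'s1c')"
```

```text
(no output)
```

View pics/s1c.png

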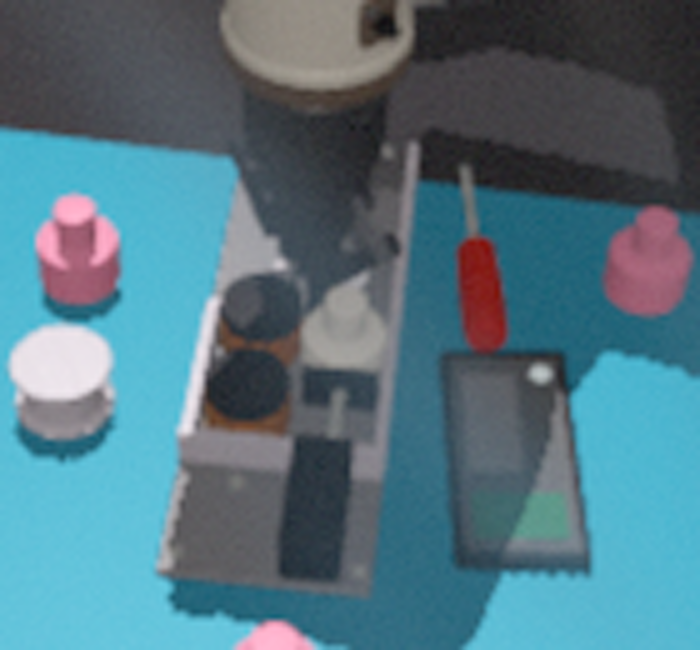

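```bash
python3 -c "
from h import *
R,o,th=rack()
rr=lambda x,y,z:np.round(1e3*R.T@(cp(x,y,z,'scene',260,130,5)[:2]-o),1)
print('cap',rr(346,297,.062),'jar',rr(261,306,.042),'spare',rr(247,382,.042),'L walltop back',rr(410,145,.028),rr(374,475,.028),'sidewall corner',rr(186,430,.028),rr(212,302,.028),'foll',rr(340,372,.032))
"
```

```text
cap [11.6 -6.3] jar [17.3 41.5] spare [-40.1  41.1] L walltop back [181.8 -29.4] [-83.  -32.6] sidewall corner [-66.4  70.4] [29.8 71.5] foll [-16.9  -7.2]
```

```bash
python3 -m handwheel '[{"wx":0,"wy":0,"wz":0,"dx":-0.07,"dy":-0.07,"dz":0,"hand":255},{"wx":0,"wy":0,"wz":0,"dx":0,"dy":0,"dz":0,"hand":255}]';python3 -m handwheel '[{"wx":0,"wy":0,"wz":0,"dx":-0.07,"dy":-0.07,"dz":0,"hand":255},{"wx":0,"wy":0,"wz":0,"dx":0,"dy":0,"dz":0,"hand":255}]'; python3 -c "
from h import *
goal(72,-6,.014)"
```

```text
time_s: 7.55
eef_pos: [0.4564, 0.0071, 0.0146]
eef_rot: [0.0, 0.365, 0.931, -0.0]
wrist_force: [-3.7, -7.2, 7.9]
opening: 0.0002
time_s: 7.8
eef_pos: [0.4563, 0.0062, 0.0146]
eef_rot: [0.0, 0.365, 0.931, -0.0]
wrist_force: [-4.9, -5.0, 5.6]
opening: -0.0001
t 7.8 rack now [45.53603171 22.33838727] z 0.014589317300878701 open -0.00012243876484008715
tool-x yaw in rack deg 315.0376821624806 tilt [ 4.10061591e-04 -8.28498356e-04 -9.99999573e-01]
F rack [5.0424796  4.79412141] 5.647609029908447
shift cm [3.87507318 0.13510827 0.05553975]
```

```bash
python3 -m handwheel '[{"wx":0,"wy":0,"wz":0,"dx":0.07,"dy":-0.07,"dz":0,"hand":255},{"wx":0,"wy":0,"wz":0,"dx":0.07,"dy":-0.07,"dz":0,"hand":255},{"wx":0,"wy":0,"wz":0,"dx":0.07,"dy":-0.07,"dz":0,"hand":255},{"wx":0,"wy":0,"wz":0,"dx":0.07,"dy":-0.07,"dz":0,"hand":255}]'; python3 -m handwheel '[{"wx":0,"wy":0,"wz":0,"dx":0.07,"dy":-0.07,"dz":0,"hand":255},{"wx":0,"wy":0,"wz":0,"dx":0.07,"dy":-0.07,"dz":0,"hand":255},{"wx":0,"wy":0,"wz":0,"dx":0.07,"dy":-0.07,"dz":0,"hand":255},{"wx":0,"wy":0,"wz":0,"dx":0,"dy":0,"dz":0,"hand":255}]';python3 -c "
from h import *
goal(72,-6,.014)
R,o,th=rack();grab('scene','s2');crop('scene',260,130,400,260,5,'s2c')"
```

```text
time_s: 8.3
eef_pos: [0.4524, 0.0061, 0.0146]
eef_rot: [0.0, 0.365, 0.931, -0.0]
wrist_force: [-2.6, -4.8, 5.6]
opening: 0.0001
time_s: 8.8
eef_pos: [0.4493, 0.0061, 0.0146]
eef_rot: [0.0, 0.365, 0.931, -0.0]
wrist_force: [-3.5, -3.9, 3.9]
opening: 0.0002
t 8.8 rack now [52.53320425 22.26231204] z 0.014555058695431385 open 0.00021456457682558866
tool-x yaw in rack deg 315.0386109396344 tilt [ 3.41142942e-04 -7.47666623e-04 -9.99999662e-01]
F rack [3.65575096 3.7443074 ] 3.884692657661403
shift cm [3.37457882 0.62422786 0.05274905]
```

View pics/s2c.png

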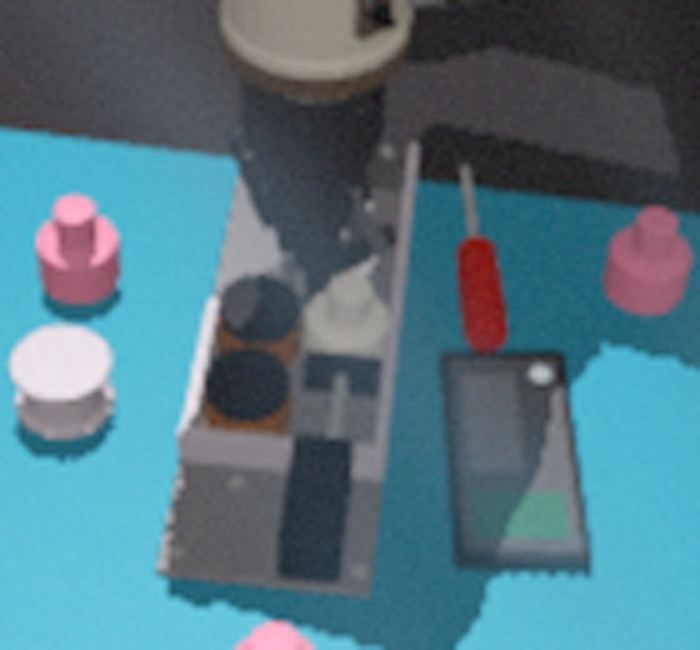

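The bottle cap moved to (350,280) in the crop and is abreast of the jar at (260,307). The jar has stayed put, so I'll back the fingers off into the lane.

```bash
python3 -m handwheel '[{"wx":0,"wy":0,"wz":0,"dx":0.15,"dy":0,"dz":0,"hand":255},{"wx":0,"wy":0,"wz":0,"dx":0.15,"dy":0,"dz":0,"hand":255},{"wx":0,"wy":0,"wz":0,"dx":0.15,"dy":0,"dz":0,"hand":255},{"wx":0,"wy":0,"wz":0,"dx":0.15,"dy":0,"dz":0,"hand":255},{"wx":0,"wy":0,"wz":0,"dx":0.15,"dy":0,"dz":0,"hand":255},{"wx":0,"wy":0,"wz":0,"dx":0.15,"dy":0,"dz":0,"hand":255},{"wx":0,"wy":0,"wz":0,"dx":0.15,"dy":0,"dz":0,"hand":255},{"wx":0,"wy":0,"wz":0,"dx":0.15,"dy":0,"dz":0,"hand":255}]'; python3 -m handwheel '[{"wx":0,"wy":0,"wz":0,"dx":0.2,"dy":-0.05,"dz":0,"hand":255},{"wx":0,"wy":0,"wz":0,"dx":0.2,"dy":-0.05,"dz":0,"hand":255},{"wx":0,"wy":0,"wz":0,"dx":0.2,"dy":-0.05,"dz":0,"hand":255},{"wx":0,"wy":0,"wz":0,"dx":0.2,"dy":-0.05,"dz":0,"hand":255},{"wx":0,"wy":0,"wz":0,"dx":0.2,"dy":-0.05,"dz":0,"hand":255},{"wx":0,"wy":0,"wz":0,"dx":0.2,"dy":-0.05,"dz":0,"hand":255},{"wx":0,"wy":0,"wz":0,"dx":0.2,"dy":-0.05,"dz":0,"hand":255},{"wx":0,"wy":0,"wz":0,"dx":0.2,"dy":-0.05,"dz":0,"hand":255}]';python3 -c "
from h import *
goal(110,-2,.014)"
```

```text
time_s: 9.85
eef_pos: [0.4404, 0.014, 0.0146]
eef_rot: [0.0, 0.365, 0.931, -0.001]
wrist_force: [-5.8, -8.5, 6.2]
opening: -0.0003
time_s: 10.85
eef_pos: [0.4258, 0.0225, 0.0143]
eef_rot: [-0.0, 0.365, 0.931, -0.0]
wrist_force: [-3.9, -2.2, 3.8]
opening: 0.0002
t 10.85 rack now [75.41760052  4.91713383] z 0.014335728055260247 open 0.00019727120012421335
tool-x yaw in rack deg 315.0415149302569 tilt [-1.01731857e-04 -1.56340178e-04 -9.99999983e-01]
F rack [3.9531558  2.03060884] 3.787186934869914
shift cm [ 2.93587786 -1.95409677  0.03383922]
```

```bash
python3 -m handwheel '[{"wx":0,"wy":0,"wz":0,"dx":0.165,"dy":-0.13,"dz":0,"hand":255},{"wx":0,"wy":0,"wz":0,"dx":0.165,"dy":-0.13,"dz":0,"hand":255},{"wx":0,"wy":0,"wz":0,"dx":0.165,"dy":-0.13,"dz":0,"hand":255},{"wx":0,"wy":0,"wz":0,"dx":0.165,"dy":-0.13,"dz":0,"hand":255},{"wx":0,"wy":0,"wz":0,"dx":0.165,"dy":-0.13,"dz":0,"hand":255},{"wx":0,"wy":0,"wz":0,"dx":0.165,"dy":-0.13,"dz":0,"hand":255},{"wx":0,"wy":0,"wz":0,"dx":0.165,"dy":-0.13,"dz":0,"hand":255},{"wx":0,"wy":0,"wz":0,"dx":0.165,"dy":-0.13,"dz":0,"hand":255},{"wx":0,"wy":0,"wz":0,"dx":0.165,"dy":-0.13,"dz":0,"hand":255},{"wx":0,"wy":0,"wz":0,"dx":0.165,"dy":-0.13,"dz":0,"hand":255},{"wx":0,"wy":0,"wz":0,"dx":0.165,"dy":-0.13,"dz":0,"hand":255},{"wx":0,"wy":0,"wz":0,"dx":0.165,"dy":-0.13,"dz":0,"hand":255}]'; python3 -m handwheel '[{"wx":0,"wy":0,"wz":0,"dx":0.165,"dy":-0.13,"dz":0,"hand":255},{"wx":0,"wy":0,"wz":0,"dx":0.165,"dy":-0.13,"dz":0,"hand":255},{"wx":0,"wy":0,"wz":0,"dx":0.165,"dy":-0.13,"dz":0,"hand":255},{"wx":0,"wy":0,"wz":0,"dx":0.165,"dy":-0.13,"dz":0,"hand":255},{"wx":0,"wy":0,"wz":0,"dx":0.165,"dy":-0.13,"dz":0,"hand":255},{"wx":0,"wy":0,"wz":0,"dx":0.165,"dy":-0.13,"dz":0,"hand":255},{"wx":0,"wy":0,"wz":0,"dx":0.165,"dy":-0.13,"dz":0,"hand":255},{"wx":0,"wy":0,"wz":0,"dx":0.165,"dy":-0.13,"dz":0,"hand":255},{"wx":0,"wy":0,"wz":0,"dx":0.165,"dy":-0.13,"dz":0,"hand":255},{"wx":0,"wy":0,"wz":0,"dx":0.165,"dy":-0.13,"dz":0,"hand":255},{"wx":0,"wy":0,"wz":0,"dx":0.165,"dy":-0.13,"dz":0,"hand":255},{"wx":0,"wy":0,"wz":0,"dx":0,"dy":0,"dz":0,"hand":255}]'; python3 -c "
from h import *
goal(130,-2,.014)
grab('wrist','w3')"
```

```text
time_s: 12.35
eef_pos: [0.4006, 0.0246, 0.0143]
eef_rot: [-0.0, 0.365, 0.931, -0.0]
wrist_force: [-3.1, -0.3, -0.2]
opening: -0.0
time_s: 13.85
eef_pos: [0.3776, 0.0264, 0.0143]
eef_rot: [0.0, 0.365, 0.931, -0.0]
wrist_force: [-0.5, -0.8, 1.9]
opening: -0.0
t 13.85 rack now [123.40261834  -0.77083238] z 0.014316094358002178 open -4.9973232934256475e-05
tool-x yaw in rack deg 315.0437001973652 tilt [-3.09569116e-05 -9.62622151e-05 -9.99999995e-01]
F rack [0.49976732 0.74138247] 1.9416031195411654
shift cm [ 0.55371131 -0.37916495  0.03162054]
```

```bash
python3 -m handwheel '[{"wx":0,"wy":0,"wz":0,"dx":0.21,"dy":-0.21,"dz":0,"hand":255},{"wx":0,"wy":0,"wz":0,"dx":0.21,"dy":-0.21,"dz":0,"hand":255},{"wx":0,"wy":0,"wz":0,"dx":0,"dy":0,"dz":-1,"hand":255},{"wx":0,"wy":0,"wz":0,"dx":0,"dy":0,"dz":-4,"hand":255},{"wx":0,"wy":0,"wz":0,"dx":0,"dy":0,"dz":-5,"hand":255},{"wx":0,"wy":0,"wz":0,"dx":0,"dy":0,"dz":-5,"hand":120},{"wx":0,"wy":0,"wz":-9,"dx":0,"dy":0,"dz":0,"hand":120},{"wx":0,"wy":0,"wz":-9,"dx":0,"dy":0,"dz":0,"hand":120},{"wx":0,"wy":0,"wz":-9,"dx":0,"dy":0,"dz":0,"hand":120},{"wx":0,"wy":0,"wz":-9,"dx":0,"dy":0,"dz":0,"hand":120},{"wx":0,"wy":0,"wz":-9,"dx":0,"dy":0,"dz":0,"hand":120},{"wx":0,"wy":0,"wz":0,"dx":0,"dy":0,"dz":0,"hand":120}]' 30; python3 -c "
from h import *
goal(70,-3,.16)
grab('scene','s3');grab('wrist','w4');grab('top','t3')
a=cv2.imread('pics/s3.png')[130:260,260:400];b=cv2.imread('pics/w4.png')
cv2.imwrite('pics/m3.png',np.hstack([cv2.resize(a,(431,400),interpolation=2),cv2.resize(b[:,140:510],(369,400))]))"
```

```text
time_s: 15.4
eef_pos: [0.3718, 0.0262, 0.1649]
eef_rot: [0.0, -0.019, 1.0, -0.0]
wrist_force: [-0.0, 0.3, 0.1]
opening: 0.0448
t 15.4 rack now [129.21845255  -0.77859383] z 0.16488579716458873 open 0.044846325864340765
tool-x yaw in rack deg 0.0004907388608199612 tilt [ 5.23302950e-04 -1.40468778e-04 -9.99999853e-01]
F rack [ 0.02012666 -0.35029919] 0.0916498136152126
shift cm [-5.92159344  0.22216856  0.49160965]
```

View pics/m3.png

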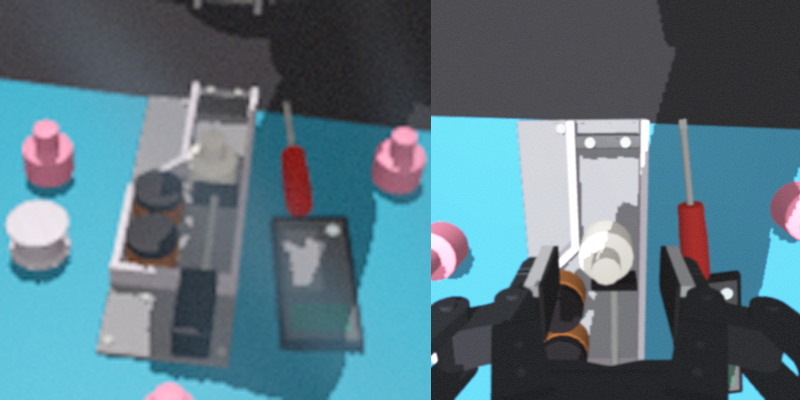

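The bottle is past the jar and in the lane mouth, with its cap at wrist pixel (314,267). Both jars are standing in the hopper, and the stop screws are at (299,142) and (335,142).

```bash
python3 -c "
from h import *
R,o,th=rack()
rr=lambda u,v,z,n='wrist':np.round(1e3*R.T@(pt(n,u,v,z)[:2]-o),1)
print('cap',rr(314,267,.062),'screws',rr(299,142,.032),rr(335,142,.032),'walls at',rr(281,160,.028),rr(353,160,.028))
s=cp(214*140/431*4/4,0,.06) 
f=130/400;g=140/431
print('scene cap',rr(260+213*g,130+130*f,.062,'scene'),'jar',rr(260+157*g,130+187*f,.042,'scene'),'spare',rr(260+152*g,130+236*f,.042,'scene'))
print(sense()['joint_positions'])
goal(70,-4,.11)"
```

```text
cap [73.5  1.7] screws [167.7  13.4] [167.6 -15.2] walls at [152.6  28.6] [152.5 -30.2]
scene cap [78.3 -0.2] jar [17.1 43.7] spare [-42.4  39.7]
[-1.37096693e-01 -2.56440562e-01  1.95893497e+00 -1.23236789e-04
  1.43881045e+00 -1.74267803e+00]
t 15.55 rack now [129.208193    -0.76135108] z 0.16459621583526365 open 0.045139918320275654
tool-x yaw in rack deg 359.84491347539415 tilt [ 2.68409385e-04 -1.60352405e-04 -9.99999951e-01]
F rack [-0.34146655  0.08580097] -0.7994025058021625
shift cm [-5.91848671  0.34081617  5.46111864]
```

```bash
python3 -m handwheel '[{"wx":0,"wy":0,"wz":0,"dx":-2.8,"dy":-0.1,"dz":0,"hand":120},{"wx":0,"wy":0,"wz":0,"dx":-2.67,"dy":-0.08,"dz":0,"hand":120},{"wx":0,"wy":0,"wz":0,"dx":0,"dy":0,"dz":4,"hand":120},{"wx":0,"wy":0,"wz":0,"dx":0,"dy":0,"dz":4,"hand":120},{"wx":0,"wy":0,"wz":0,"dx":0,"dy":0,"dz":2,"hand":120},{"wx":0,"wy":0,"wz":0,"dx":0,"dy":0,"dz":1.2,"hand":120},{"wx":0,"wy":0,"wz":0,"dx":0,"dy":0,"dz":0.9,"hand":120},{"wx":0,"wy":0,"wz":0,"dx":0,"dy":0,"dz":0,"hand":120}]' 25;python3 -m handwheel '[{"wx":0,"wy":0,"wz":0,"dx":0,"dy":0,"dz":0,"hand":150},{"wx":0,"wy":0,"wz":0,"dx":0,"dy":0,"dz":0,"hand":170},{"wx":0,"wy":0,"wz":0,"dx":0,"dy":0,"dz":0,"hand":190},{"wx":0,"wy":0,"wz":0,"dx":0,"dy":0,"dz":0,"hand":200},{"wx":0,"wy":0,"wz":0,"dx":0,"dy":0,"dz":0,"hand":200},{"wx":0,"wy":0,"wz":0,"dx":0,"dy":0,"dz":0,"hand":200}]' 25; python3 -c "
from h import *
goal(120,-1,.043)"
```

```text
time_s: 16.55
eef_pos: [0.4266, 0.0265, 0.0433]
eef_rot: [-0.0, -0.019, 1.0, -0.0]
wrist_force: [0.4, 0.0, 0.2]
opening: 0.0454
time_s: 17.3
eef_pos: [0.4269, 0.0265, 0.0438]
eef_rot: [0.0, -0.019, 1.0, -0.0]
wrist_force: [-1.4, 0.3, 5.3]
opening: 0.0233
t 17.3 rack now [74.20596394  1.03629855] z 0.043846583557714036 open 0.02325408285594652
tool-x yaw in rack deg 0.04304131056097362 tilt [ 8.45128618e-04 -2.03095140e-04 -9.99999622e-01]
F rack [ 1.37710058 -0.39300971] 5.317820493657512
shift cm [4.57931858 0.20708891 0.08077796]
```

```bash
python3 -m handwheel '[{"wx":0,"wy":0,"wz":0,"dx":0,"dy":0,"dz":-0.05,"hand":200},{"wx":0,"wy":0,"wz":0,"dx":0.2,"dy":0.02,"dz":0,"hand":200},{"wx":0,"wy":0,"wz":0,"dx":0.4,"dy":0.03,"dz":0,"hand":200},{"wx":0,"wy":0,"wz":0,"dx":0.4,"dy":0.03,"dz":0,"hand":200}]';python3 -m handwheel '[{"wx":0,"wy":0,"wz":0,"dx":0.5,"dy":0,"dz":0,"hand":200},{"wx":0,"wy":0,"wz":0,"dx":0.5,"dy":0,"dz":0,"hand":200},{"wx":0,"wy":0,"wz":0,"dx":0.5,"dy":0,"dz":0,"hand":200},{"wx":0,"wy":0,"wz":0,"dx":0.5,"dy":0,"dz":0,"hand":200},{"wx":0,"wy":0,"wz":0,"dx":0.5,"dy":0,"dz":0,"hand":200},{"wx":0,"wy":0,"wz":0,"dx":0.5,"dy":0,"dz":0,"hand":200},{"wx":0,"wy":0,"wz":0,"dx":0.5,"dy":0,"dz":0,"hand":200},{"wx":0,"wy":0,"wz":0,"dx":0.3,"dy":0,"dz":0,"hand":200},{"wx":0,"wy":0,"wz":0,"dx":0.2,"dy":0,"dz":0,"hand":200},{"wx":0,"wy":0,"wz":0,"dx":0,"dy":0,"dz":0,"hand":200}]'
```

```text
time_s: 17.8
eef_pos: [0.4163, 0.0269, 0.0439]
eef_rot: [0.0, -0.019, 1.0, -0.0]
wrist_force: [1.7, 0.9, 2.2]
opening: 0.0228
time_s: 19.05
eef_pos: [0.3764, 0.0254, 0.0438]
eef_rot: [-0.0, -0.019, 1.0, -0.0]
wrist_force: [-2.8, -0.3, 6.9]
opening: 0.0228
```

```bash
python3 -m handwheel '[{"wx":0,"wy":0,"wz":0,"dx":0,"dy":0,"dz":0,"hand":170},{"wx":0,"wy":0,"wz":0,"dx":0,"dy":0,"dz":0,"hand":140},{"wx":0,"wy":0,"wz":0,"dx":0,"dy":0,"dz":0,"hand":120},{"wx":0,"wy":0,"wz":0,"dx":0,"dy":0,"dz":0,"hand":120},{"wx":0,"wy":0,"wz":0,"dx":0,"dy":0,"dz":-3,"hand":120},{"wx":0,"wy":0,"wz":0,"dx":0,"dy":0,"dz":-3,"hand":120},{"wx":0,"wy":0,"wz":0,"dx":-2.4,"dy":0,"dz":0,"hand":255},{"wx":0,"wy":0,"wz":0,"dx":-2.4,"dy":0,"dz":0,"hand":255},{"wx":0,"wy":0,"wz":0,"dx":0,"dy":0,"dz":0,"hand":255},{"wx":0,"wy":0,"wz":0,"dx":0,"dy":0,"dz":0,"hand":255}]';python3 -c "
from h import *
grab('wrist','w5');grab('top','t5');grab('scene','s5')
R,o,th=rack()
a=cv2.imread('pics/s5.png')[130:260,260:400];b=cv2.imread('pics/w5.png')
cv2.imwrite('pics/m5.png',np.hstack([cv2.resize(a,(431,400),interpolation=2),cv2.resize(b[:,140:510],(369,400))]))
goal(76,-1,.014)"
```

```text
time_s: 20.3
eef_pos: [0.424, 0.0273, 0.1035]
eef_rot: [-0.0, -0.019, 1.0, 0.0]
wrist_force: [-1.0, 0.1, 0.6]
opening: 0.0002
t 20.45 rack now [76.97354993  0.17495552] z 0.10380867684883892 open -0.0002775127072294405
tool-x yaw in rack deg 0.042662478525585565 tilt [-5.95463784e-05 -9.54955039e-05 -9.99999994e-01]
F rack [0.22442565 0.10874283] -0.3039775031145246
shift cm [-0.09800964  0.11825958  8.98085054]
```

View pics/m5.png

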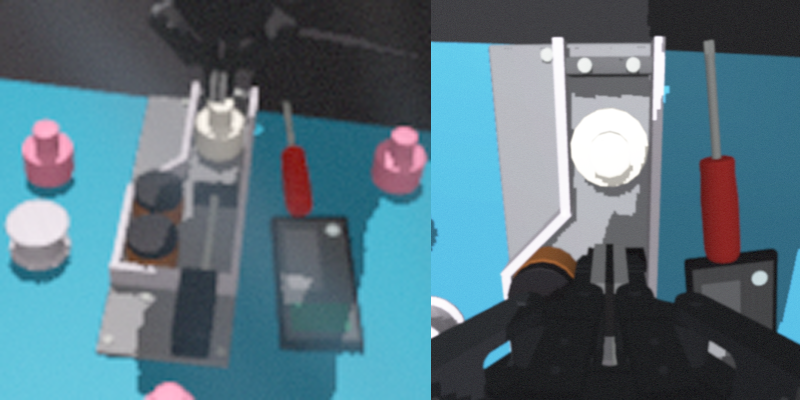

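The bottle is upright in the lane with its cap at wrist pixel (319,155), and the stop is ahead at row 65. The jars are standing in the hopper. I'll descend behind the bottle and push.

```bash
python3 -c "
from h import *
R,o,th=rack()
print('cap',1e3*R.T@(pt('wrist',319,157,.062)[:2]-o),'screws',1e3*R.T@(pt('wrist',318,65,.032)[:2]-o))"
python3 -m handwheel '[{"wx":0,"wy":0,"wz":0,"dx":-0.1,"dy":0.1,"dz":3,"hand":255},{"wx":0,"wy":0,"wz":0,"dx":0,"dy":0,"dz":3,"hand":255},{"wx":0,"wy":0,"wz":0,"dx":0,"dy":0,"dz":1.8,"hand":255},{"wx":0,"wy":0,"wz":0,"dx":0,"dy":0,"dz":1,"hand":255},{"wx":0,"wy":0,"wz":0,"dx":0.2,"dy":0,"dz":0,"hand":255},{"wx":0,"wy":0,"wz":0,"dx":0.4,"dy":0,"dz":0,"hand":255},{"wx":0,"wy":0,"wz":0,"dx":0.4,"dy":0,"dz":0,"hand":255},{"wx":0,"wy":0,"wz":0,"dx":0.3,"dy":0,"dz":0,"hand":255},{"wx":0,"wy":0,"wz":0,"dx":0.2,"dy":0,"dz":0,"hand":255},{"wx":0,"wy":0,"wz":0,"dx":0,"dy":0,"dz":0,"hand":255}]';python3 -c "
from h import *
goal(105,-1,.014)"
```

```text
cap [118.80991772  -1.26367907] screws [167.83572867  -0.67959274]
time_s: 21.7
eef_pos: [0.4104, 0.0277, 0.0159]
eef_rot: [0.0, -0.019, 1.0, -0.0]
wrist_force: [0.6, 0.3, 0.2]
opening: 0.0002
t 21.7 rack now [90.61098373 -0.78222978] z 0.015860355528346175 open 0.00017351893277961104
tool-x yaw in rack deg 0.044671737916745315 tilt [ 2.56702829e-05 -1.21196344e-04 -9.99999992e-01]
F rack [-0.61415592 -0.24211668] 0.20699212648151244
shift cm [1.43888812 0.02292159 0.18600252]
```

```bash
python3 -m handwheel '[{"wx":0,"wy":0,"wz":0,"dx":0.2,"dy":0,"dz":0,"hand":255},{"wx":0,"wy":0,"wz":0,"dx":0.2,"dy":0,"dz":0,"hand":255},{"wx":0,"wy":0,"wz":0,"dx":0.2,"dy":0,"dz":0,"hand":255},{"wx":0,"wy":0,"wz":0,"dx":0.2,"dy":0,"dz":0,"hand":255}]';python3 -m handwheel '[{"wx":0,"wy":0,"wz":0,"dx":0.1,"dy":0,"dz":0,"hand":255},{"wx":0,"wy":0,"wz":0,"dx":0.1,"dy":0,"dz":0,"hand":255},{"wx":0,"wy":0,"wz":0,"dx":0.1,"dy":0,"dz":0,"hand":255}]';python3 -m handwheel '[{"wx":0,"wy":0,"wz":0,"dx":0.1,"dy":0,"dz":0,"hand":255}]'; python3 -m handwheel '[{"wx":0,"wy":0,"wz":0,"dx":0.07,"dy":0,"dz":0,"hand":255}]'
```

```text
time_s: 22.2
eef_pos: [0.4023, 0.0274, 0.0158]
eef_rot: [-0.0, -0.019, 1.0, -0.0]
wrist_force: [-0.2, 0.1, 0.5]
opening: -0.0004
time_s: 22.58
eef_pos: [0.3995, 0.0272, 0.0158]
eef_rot: [-0.0, -0.019, 1.0, -0.0]
wrist_force: [-0.1, -1.0, 0.5]
opening: -0.0004
time_s: 22.7
eef_pos: [0.3985, 0.0272, 0.0158]
eef_rot: [-0.0, -0.019, 1.0, -0.0]
wrist_force: [0.5, 0.1, 0.3]
opening: -0.0002
time_s: 22.82
eef_pos: [0.3977, 0.0272, 0.0158]
eef_rot: [-0.0, -0.019, 1.0, -0.0]
wrist_force: [0.0, -0.1, 0.9]
opening: -0.0001
```

Not at the stop yet. I'll continue in small steps, checking force after each.

```bash
python3 -m handwheel '[{"wx":0,"wy":0,"wz":0,"dx":0.06,"dy":0,"dz":0,"hand":255}]';python3 -m handwheel '[{"wx":0,"wy":0,"wz":0,"dx":0.06,"dy":0,"dz":0,"hand":255}]';python3 -m handwheel '[{"wx":0,"wy":0,"wz":0,"dx":0.06,"dy":0,"dz":0,"hand":255}]'; python3 -m handwheel '[{"wx":0,"wy":0,"wz":0,"dx":0.06,"dy":0,"dz":0,"hand":255}]'
```

```text
time_s: 22.95
eef_pos: [0.3973, 0.0271, 0.0159]
eef_rot: [0.0, -0.019, 1.0, -0.0]
wrist_force: [4.0, 0.2, 0.3]
opening: 0.0001
time_s: 23.08
eef_pos: [0.3972, 0.0271, 0.0161]
eef_rot: [0.001, -0.019, 1.0, -0.0]
wrist_force: [6.9, 0.9, 0.2]
opening: 0.0002
time_s: 23.2
eef_pos: [0.3972, 0.027, 0.0163]
eef_rot: [0.001, -0.019, 1.0, -0.0]
wrist_force: [10.4, -0.1, -0.1]
opening: 0.0001
time_s: 23.32
eef_pos: [0.3971, 0.027, 0.0165]
eef_rot: [0.002, -0.019, 1.0, -0.0]
wrist_force: [13.8, 0.7, -0.5]
opening: -0.0002
```

```bash
python3 -m handwheel '[{"wx":0,"wy":0,"wz":0,"dx":-0.05,"dy":0,"dz":0,"hand":255}]';python3 -m handwheel '[{"wx":0,"wy":0,"wz":0,"dx":0,"dy":0,"dz":0,"hand":255},{"wx":0,"wy":0,"wz":0,"dx":0,"dy":0,"dz":0,"hand":255},{"wx":0,"wy":0,"wz":0,"dx":0,"dy":0,"dz":0,"hand":255}]'; python3 -c "
from h import *
goal(105,-1,.014)"
```

```text
time_s: 23.45
eef_pos: [0.3972, 0.027, 0.0164]
eef_rot: [0.002, -0.019, 1.0, -0.0]
wrist_force: [7.5, -0.7, -0.7]
opening: 0.0003
time_s: 23.82
eef_pos: [0.3972, 0.027, 0.0164]
eef_rot: [0.001, -0.019, 1.0, -0.0]
wrist_force: [9.7, 1.2, -0.3]
opening: -0.0
t 23.825 rack now [103.82269606  -0.61191247] z 0.01637336507585777 open -2.5153572380094952e-05
tool-x yaw in rack deg 0.03737840975769017 tilt [ 2.93788320e-03 -2.90891774e-04 -9.99995642e-01]
F rack [-9.69891776 -0.82608075] -0.3294708319506434
shift cm [0.11839867 0.038981   0.23697557]
```

```bash
python3 -m handwheel '[{"wx":0,"wy":0,"wz":0,"dx":-0.1,"dy":0,"dz":0,"hand":255},{"wx":0,"wy":0,"wz":0,"dx":-0.3,"dy":0,"dz":0,"hand":255},{"wx":0,"wy":0,"wz":0,"dx":-0.6,"dy":0,"dz":0,"hand":255},{"wx":0,"wy":0,"wz":0,"dx":-0.6,"dy":0,"dz":0,"hand":255},{"wx":0,"wy":0,"wz":0,"dx":0,"dy":0,"dz":-2,"hand":255},{"wx":0,"wy":0,"wz":0,"dx":0,"dy":0,"dz":-4,"hand":255},{"wx":0,"wy":0,"wz":0,"dx":0,"dy":0,"dz":-5,"hand":255},{"wx":0,"wy":0,"wz":0,"dx":-2,"dy":0,"dz":-5,"hand":255},{"wx":0,"wy":0,"wz":0,"dx":-4,"dy":0,"dz":-2,"hand":255},{"wx":0,"wy":0,"wz":0,"dx":0,"dy":0,"dz":0,"hand":255}]';python3 -c "
from h import *
grab('wrist','w6');grab('scene','s6')
a=cv2.imread('pics/s6.png')[130:260,260:400];b=cv2.imread('pics/w6.png')
cv2.imwrite('pics/m6.png',np.hstack([cv2.resize(a,(431,400),interpolation=2),cv2.resize(b[:,140:510],(369,400))]))"
```

```text
time_s: 25.08
eef_pos: [0.4742, 0.03, 0.1969]
eef_rot: [0.001, -0.019, 1.0, -0.0]
wrist_force: [-1.2, -0.5, -0.4]
opening: 0.0002
```

View pics/m6.png

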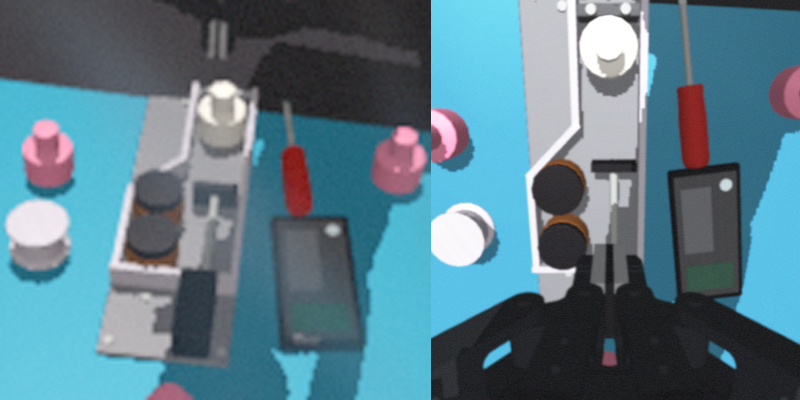

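The bottle is upright against the stop with its cap at about (610,48) in the panel, next to the screws at row 9. Both jars are standing in the hopper and the bystanders look unmoved. One numeric check, then I'll hand in.

```bash
python3 -c "
from h import *
R,o,th=rack()
rr=lambda u,v,z:np.round(1e3*R.T@(pt('wrist',u-291,v,z)[:2]-o),1)
print('cap',rr(609,39,.062),'shoulder',rr(609,46,.04),'screws',rr(607,9,.032),'jar',rr(559,188,.042),'spare',rr(564,244,.042))
close_job()"
```

```text
cap [140.9  -1.4] shoulder [139.   -1.4] screws [167.8   0.2] jar [21.5 43. ] spare [-32.6  40.5]
the job is handed in; nothing more can be done
```

The job is done and handed in. The bottle is upright against the end stop, and the jar is standing in the hopper.

- **Jar:** I pushed it back along the slanted wall with shut fingers at about 5–6 N, with readings under 12 N throughout. Once it was clear, I backed the fingers off down the lane and the bottle followed past it.
- **Bottle:** I slid it about 50 mm by the cap, let go, then pushed it home low from behind. I pressed it on the stop at about 10 N for roughly half a second (one reading of 13.8 N, under the 18 N limit) and backed away.
- **Last checks:**
    - The bottle's centre measures 27–29 mm before the stop's centre, against 29 mm for home.
    - The jar reads near rack (21, 43) mm. My rack frame reads y about 2 mm low, so that is roughly y = 45 mm.
    - The spare reads (-33, 41) mm against about (-33, 44) mm at the start, so it was at most lightly brushed.
    - The neighbouring items look unmoved in the final close-up views, and the hand is clear. I didn't view the brush, tape, parts box or tin again at the end.
- **Not explained:** I measured an upward force of 4–8 N on the fingers while the bottle leaned on them, and 2–7 N while they gripped the cap. The bottle still stood upright in every later view.

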